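Set the cup under the funnel board and hold the board out to its mark

ROBOT

A 6-joint arm with a two-finger parallel gripper is mounted at the origin on a cart in front of the work surface, level with it; the furniture and walls round the work are solid. World frame = base frame: x ahead of the robot, y to its left, z up, the work surface at z = 0. Lengths are in m, angles in rad, forces in N, time in s.
With the tool pointing down it reaches from about 0.3 to 0.875 m from the base axis. Payload 6.4 kg.
Tool frame: the origin (TCP) lies midway between the tips of the shut fingers; the grasp point (between the pads) lies 19 mm behind it (ctrl.tcp_to_grasp is the distance from the TCP to the grasp point, in m); z points along the fingers, y is the direction in which the jaws open and shut (so a half turn about z gives the same grasp; the last joint's range is limited). The gripper opens to 85 mm and grips with 20 to 120 N. Pads are 22 mm wide; open, the fingers measure 114 mm over their backs; the gripper's body (76 mm by 85 mm) begins 54 mm behind the grasp point. The pads swing forward as they close: fully open they stand 13 mm farther back than shut.
Start: joints at [1.115, 0.181, 1.607, -0, 1.354, -0.206], TCP at [0.142, 0.557, 0.231] pointing down, gripper open.
Joint ranges: [-2.99, 2.99], [-0.89, 2.07], [0.3, 2.58], [-1.14, 4.28], [0, 2.63], [-3.12, 3.12]. Speed limits (rad/s): [2.57, 2.57, 3.01, 3.14, 3.14, 3.14].

INTERFACE

Orientations are given as a unit quaternion [w, x, y, z].
In Python, from bench import monitor, imaging, order, spotter, ctrl gives the robot as it stands.
- The arm moves only by the shell command python3 -m pendant 'ROWS'. ROWS is JSON, a list that holds one entry, the list of rows, each a list of 5 numbers: the shift along the world's x, y, z in mm, then the turn about the world's z in degrees, then the finger opening in mm, from 0 to 85.4. A call has 1 to 8 rows; each row shifts and turns the commanded pose from where the row before left it; what a row does not reach is not made up. A row lasts 1/8 s, in which the tool goes at most 62.5 mm and 10.7 degrees, less where a joint would pass 70% of its speed; a pose out of reach is approached as far as the arm can. A call with a gripper value outside its range is refused whole. The fingers move at their own pace and stop on an object; the grip force is fixed at half the most. Time passes only in rows, so rows that do not move let the fingers close. It gives the time, the measured TCP pose, the force and the opening at its end, in the units of the state.
- monitor.get_obs(): the state, without advancing time (a new reading comes with each control period).
- imaging.camera(name): name is "scene" or "top"; returns a dict with "img" (480x640x3 uint8, red, green, blue), "vfov" (degrees; the focal length in pixels is half the picture's height over the tangent of half this angle, whatever the lens; pixels are square), "cx", "cy" (the principal point, pixels), "distortion" ([k1, k2, p1, p2, k3] as OpenCV has them; the pictures are not rectified), "origin" and "orientation" of the camera in the world. Camera axes: x right, y down, z forward; pixel columns grow to the right and rows downward; lengths in m; the calibration is good to about 2 mm. A picture is of the moment at which its call begins. There is no depth.
- order.hand_in(): hands the job in, once; it reports no verdict.
Trained networks look in the newest picture that a camera, given by its name, has taken for a name from the list of things; names that differ only in an ending like _2 or _b are one class to them, and where a whole thing is asked for, a point or a joint stands for the part that bears it (a point fixed in the world has none). Each returns a list of dicts, best first, with "confidence" (0 to 1); they miss things now and then, are a little off and sometimes report something else, mostly with a low value. They report only what shows in the picture. A call takes as long as a camera call. They do not tell look-alikes from the thing itself.
- spotter.recognise(camera, thing): "at" ([x, y, z] in m, in the coordinates of the camera as it stood for that picture, good to about 4 mm: the middle of the surface that is visible of it).
- spotter.tip_of(camera, thing): "at" ([x, y, z] in m, in the coordinates of the camera as it stood for that picture, good to about 4 mm: a listed point, or the origin of a listed thing).
The state is a dict: "time_s": time; "q": joint angles; "dq": joint speeds; "joint_efforts": joint torques, N m; "eef_pos": TCP position; "eef_rot": TCP orientation; "wrist_force": force on the tool from outside, world axes, zero at the start; "torque": the same for the moment, N m; "opening": opening from 0.0 (shut) to 1.0 (fully open).
Only numpy, scipy, OpenCV 4.12 (cv2) and the standard library are available. Lean on these libraries where they do the work, as an engineer would, in place of code of your own. Each camera call takes 0.05 s, during which the arm holds its last target. There are 200 camera calls.

TASK

Stand the open steel cup upright on the bench midway between the two small white lidded jars that stand off the outer (right-hand) end of the grey riser, and let go of it. Then slide the funnel board straight out along its riser, without lifting or tipping it, until the dark line across the board is over the riser's right-hand edge and the funnel hole is over the cup. The board would tip over at that overhang, so finish while still holding it down level by its grip block, and leave the jars and the scraper where they are.

Things in the scene. Friction and masses are not known exactly. Their poses are not given: they have to be found in the camera images.
- riser_edge (a point): mid-point of the top outer edge of the riser, a fixed grey stand with a flat top 130 wide (x), 200 long (y), 110 mm above the bench. Its -y axis points straight outward (the way the board is to slide, roughly to the robot's right, over the jars); the riser reaches 200 mm from here along +y. z is up.
- board_mark (a point): underside of the loose wooden funnel board, mid-width, right below the dark line across its top. Board 80 wide (x), 340 long (y), 12 mm thick, about 0.5 kg, flat on the riser without guides. Outer end 200 mm from here along -y, rear end 140 mm along +y. It balances about 65 mm outward of the line, so it tips with the line at the edge unless held.
- board_hole (a point): centre, at the underside of the board, of its 36 mm round hole, 140 mm from the line toward the outer end; a steel funnel collar 72 mm across and 22 mm high stands on the board above it, and a steel bar 16 mm high lies across the outer end.
- board_grip (a point): centre of the brown wooden grip block fixed on the board near its rear end, 100 mm along +y from the line: 24 mm wide (board's x), 60 mm long (board's y), 42 mm high; it stands on the top of the board, so its foot is 21 mm below this point and its top 21 mm above.
- cup_center (a point): centre, half-way up, of the loose open steel cup: 60 mm across at the rim, a little narrower at the foot, 75 mm high, wall 3 mm, 0.12 kg, standing upright. Its underside is 37.5 mm below this point.
- near_jar: the nearer of the two white lidded jars, 71 mm across, 70 mm high, loose; the origin is the centre of its underside. Its x axis points to the other jar, whose centre is 210 mm away; the place for the cup is 105 mm along this x axis. The board's overhanging end passes above the jars and the cup.
- far_jar: the farther of the two white lidded jars, 73 mm across, 70 mm high, loose; the origin is the centre of its underside. Same axes as the near jar, which is 210 mm away along -x.
- old_scraper: a scraper with a black handle, 30 x 199 x 20 mm, lying loose on the bench at the right, pointing away from the robot; to be left alone. The origin is the centre of its underside.
There are look-alikes about, which are no part of the job. What is shaped like the near_jar but orange or yellow is not meant.

How it is judged:
On the way, in this order (a step that is already met when the one before it is completed fails the run):
1. the cup stands upright on the bench midway between the two jars, released (x of cup_center in the frame of near_jar between 0.093 and 0.117 m and y of cup_center in the frame of near_jar between -0.012 and 0.012 m and angle between cup_center's own z axis and vertical below 0.08 rad and height (world z) of cup_center below 0.041 m and contact force between the fingers and cup below 0.1 N), for 0.3 s.
2. the board is slid out until its line is over the riser's edge (y of board_mark in the frame of riser_edge between -0.008 and 0.008 m and angle between board_mark's own z axis and vertical below 0.05 rad), for 0.2 s.
At the end, for the whole second after the job is handed in: Line within 8 mm of the riser's edge, 15 mm sideways, 0.1 rad; board level (0.05 rad), on the riser, held by the fingers (over 1 N), not touching cup or jars; hole within 20 mm of the cup's axis; cup upright on the bench, released, within 12 mm of midway between the jars (all of step 1 and all of step 2 and x of board_mark in the frame of riser_edge between -0.015 and 0.015 m and z of board_mark in the frame of riser_edge between -0.006 and 0.006 m and angle between the y axis of board_mark and the y axis of riser_edge, either way round below 0.1 rad and contact force between the fingers and board above 1 N and contact force between board and cup below 0.1 N and contact force between board and near_jar below 0.1 N and contact force between board and far_jar below 0.1 N and horizontal distance between board_hole and cup_center below 0.02 m); the arm keeps its last pose, push and grip.
It fails at once if a jar is moved by more than 10 mm (distance of any of near_jar, far_jar from where it was at the start of the episode above 0.01 m).
It fails at once if the scraper is moved by more than 15 mm (distance of old_scraper from where it was at the start of the episode above 0.015 m).
It fails at once if the board is lifted more than 15 mm off the riser (z of board_mark in the frame of riser_edge above 0.015 m).
It fails at once if the board tips by more than 0.15 rad (angle between board_mark's own z axis and vertical above 0.15 rad).
It also fails if it takes over 64 s, if anything falls off the work surface, if the arm or the gripper's body presses on something with over 40 N, if the wrist force passes 120 N, or if a joint passes its speed limit or range.

## Working session

There is one attempt and no reset: what is moved stays moved. The work goes in short steps, Python scripts to look and compute and a shell command to move; the robot and the scene stay as the last step left them, time stands still between calls to the robot, and variables do not carry over. Pictures are saved under pics/ and viewed, about 8 in all and at most 12, crops included, and the job is handed in when it is done.

```bash
ls; mkdir -p pics; cat > h.py <<'E'
import numpy as np, cv2, json
from scipy.spatial.transform import Rotation as R
from bench import monitor, imaging, order, spotter, ctrl
def rot(q): return R.from_quat([q[1],q[2],q[3],q[0]]).as_matrix()
def K(c):
    f=240/np.tan(np.radians(c['vfov'])/2); return np.array([[f,0,c['cx']],[0,f,c['cy']],[0,0,1.]])
def snap(n,fn=None):
    c=imaging.camera(n)
    if fn: cv2.imwrite('pics/'+fn,c['img'][:,:,::-1])
    return c
def w(c,p): return rot(c['orientation'])@np.array(p)+np.array(c['origin'])
def px(c,P):
    p=rot(c['orientation']).T@(np.array(P,float)-np.array(c['origin']))
    return cv2.projectPoints(p.reshape(1,1,3),np.zeros(3),np.zeros(3),K(c),np.array(c['distortion'],float))[0].ravel()
def onz(c,uv,z):
    n=cv2.undistortPoints(np.array([[uv]],float),K(c),np.array(c['distortion'],float)).ravel()
    d=rot(c['orientation'])@np.array([n[0],n[1],1]); o=np.array(c['origin']); return o+d*(z-o[2])/d[2]
E
python3 - <<'E'
from h import *
print(monitor.get_obs())
for n in ['scene','top']:
    c=snap(n,n+'0.png'); print(n,c['origin'],c['orientation'],c['vfov'],c['distortion'])
    for t in ['riser_edge','board_mark','board_hole','board_grip','cup_center','near_jar','far_jar','old_scraper']:
        for r in spotter.tip_of(n,t)[:4]: print(t,np.round(w(c,r['at']),3),round(r['confidence'],2),np.round(px(c,w(c,r['at']))), {k:v for k,v in r.items() if k not in('at','confidence')})
E
```

```text
pics
{'time_s': 0.0, 'q': array([ 1.11474953e+00,  1.81574051e-01,  1.60801784e+00,  1.26605816e-06,
        1.35380597e+00, -2.06335296e-01]), 'dq': array([ 0.00020746, -0.00034961, -0.00147871, -0.00087791, -0.0029081 ,
        0.00075069]), 'joint_efforts': array([-1.05847426e-03, -4.44861817e+01, -3.51343453e+01, -3.58713123e-04,
        9.04912275e-03, -4.18276375e-05]), 'eef_pos': array([0.14184598, 0.55664957, 0.23036085]), 'eef_rot': array([-2.94084755e-04,  1.24531690e-01,  9.92215220e-01, -8.53354342e-04]), 'wrist_force': array([-0.3834677 , -0.51783662, -0.42647566]), 'torque': array([ 0.00185525, -0.01089442, -0.02911796]), 'opening': 0.9997617952462718}
scene [0.27535413 0.47079912 0.75677729] [ 0.085904   -0.19399105  0.89739845 -0.38686431] 50.332662029840435 [0.00512244 0.         0.         0.         0.        ]
riser_edge [ 0.562 -0.113  0.111] 0.95 [310. 252.] {}
board_mark [0.575 0.031 0.106] 0.64 [265. 309.] {}
board_hole [ 0.571 -0.104  0.112] 0.81 [303. 253.] {}
board_grip [0.577 0.131 0.142] 0.87 [228. 342.] {}
cup_center [ 0.443 -0.11   0.038] 0.96 [369. 300
[... 364 characters left out ...]
5.] {}
top [ 0.42176664 -0.16318672  0.95974682] [ 0.07290486 -0.69387745  0.71439    -0.05353411] 54.14856871760886 [-0.07955893  0.          0.          0.          0.        ]
riser_edge [ 0.563 -0.116  0.109] 0.69 [297. 247.] {}
board_mark [0.579 0.037 0.111] 0.82 [215. 241.] {}
board_hole [ 0.57  -0.103  0.112] 0.56 [291. 243.] {}
board_grip [0.582 0.137 0.142] 0.62 [157. 238.] {}
cup_center [ 0.45  -0.11   0.031] 0.9 [298. 310.] {}
near_jar [0.401 0.048 0.004] 0.76 [221. 337.] {}
near_jar [ 0.633 -0.385 -0.002] 0.69 [428. 219.] {}
near_jar [ 0.449 -0.245 -0.003] 0.65 [365. 309.] {}
far_jar [ 0.655 -0.263 -0.001] 0.73 [370. 210.] {}
old_scraper [ 0.46  -0.412 -0.002] 0.91 [447. 301.] {}
```

View pics/scene0.png

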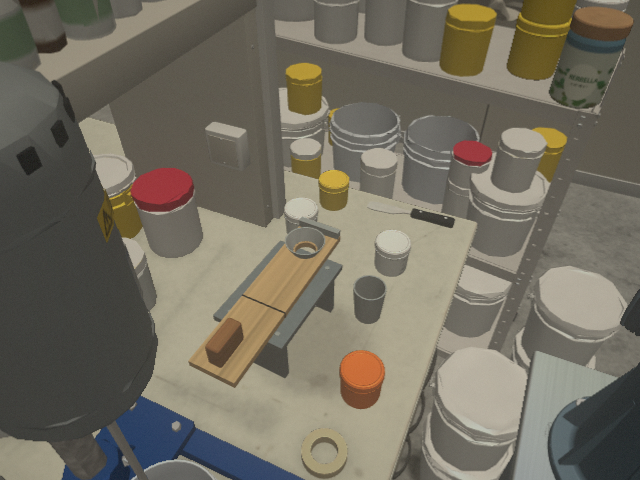

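View pics/top0.png

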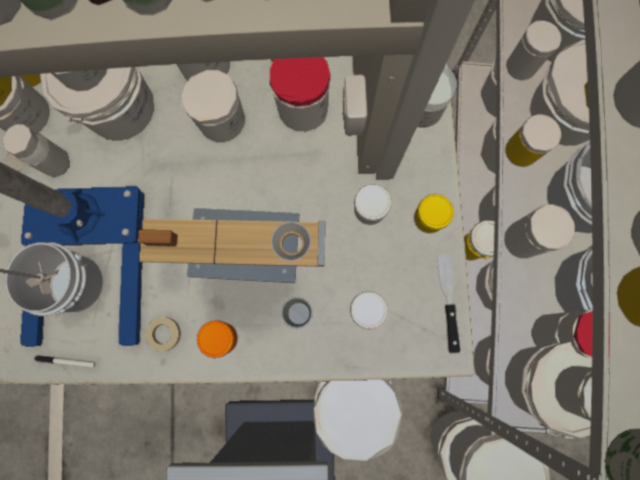

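The pictures show white jars at scene (391,250) and (301,215), and the cup at (369,300). Look-alikes for the jars are orange (362,375) and yellow (334,190), plus white tubs in the background. For the cup there are steel buckets at (365,130) and (440,145). I choose the two white jars on the bench and the small grey cup, and check them in a close crop.

```bash
python3 - <<'E'
from h import *
c=snap('top'); im=c['img']
crop=im[170:350,130:400]; cv2.imwrite('pics/crop1.png',cv2.resize(crop[:,:,::-1],None,fx=2.9,fy=2.9,interpolation=cv2.INTER_CUBIC))
hsv=cv2.cvtColor(im,cv2.COLOR_RGB2HSV)
for n,(u,v) in dict(near=(369,310),far=(373,203)).items():
    for th in (200,215):
        m=((hsv[:,:,1]<25)&(hsv[:,:,2]>th)).astype(np.uint8)
        k,l,s,ce=cv2.connectedComponentsWithStats(m); i=l[v,u]
        print(n,th,s[i],ce[i],onz(c,ce[i],.07), im[v,u])
E
```

```text
near 200 [     0      0    640    480 307200] [319.5 239.5] [ 0.58252273 -0.15638496  0.07      ] [192 194 198]
near 215 [     0      0    640    480 307200] [319.5 239.5] [ 0.58252273 -0.15638496  0.07      ] [192 194 198]
far 200 [     0      0    640    480 307200] [319.5 239.5] [ 0.58252273 -0.15638496  0.07      ] [192 195 189]
far 215 [     0      0    640    480 307200] [319.5 239.5] [ 0.58252273 -0.15638496  0.07      ] [192 195 189]
```

View pics/crop1.png

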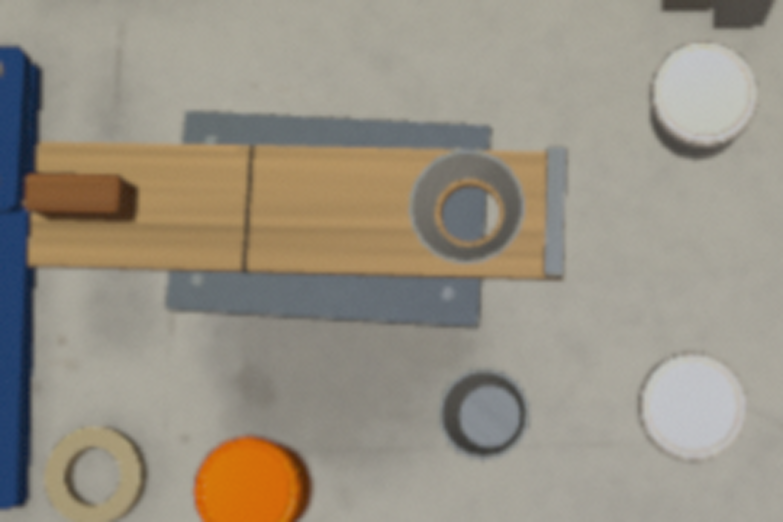

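The crop confirms the choice: white near jar lid at crop (692,406), far jar lid at (705,93), and the cup rim at (485,413). The orange jar at (250,490) and the tape ring at (95,475) are not wanted. The stirrer's motor and bucket stand at about (0.48, 0.33), so I will retract before swinging.

```bash
cat > m.py <<'E'
from h import *
def P(c,u,v,z): return onz(c,(130+u/2.9-.33,170+v/2.9-.33),z)
E
python3 - <<'E'
from m import *
c=snap('top')
for n,u,v,z in [('far',705,93,.07),('near',692,406,.07),('cup',485,413,.075),('Rof',491,126,.11),('Ron',480,326,.11),('Rif',185,112,.11),('Rin',167,311,.11),('lf',251,146,.122),('ln',246,271,.122),('bf',567,147,.138),('bn',563,278,.138),('rf',36,142,.122),('rn',28,267,.122),('grip',74,193,.164),('gl',26,193,.164),('gr',122,193,.164)]:
    print(n,np.round(P(c,u,v,z),4))
s=snap('scene'); n=snap  # motor test pixel rays
for P_ in [(.48,.33,.1),(.48,.33,.3),(.48,.33,.4),(.48,.33,.5),(.48,.33,.6)]: print(P_,px(s,P_),px(c,P_))
print(ctrl.tcp_to_grasp)
E
```

```text
far [ 0.654  -0.2625  0.07  ]
near [ 0.446  -0.2439  0.07  ]
cup [ 0.4452 -0.1102  0.075 ]
Rof [ 0.6264 -0.12    0.11  ]
Ron [ 0.4983 -0.1103  0.11  ]
Rif [0.6427 0.0792 0.11  ]
Rin [0.5131 0.0884 0.11  ]
lf [0.6157 0.0326 0.122 ]
ln [0.5356 0.035  0.122 ]
bf [ 0.6047 -0.1681  0.138 ]
bn [ 0.5234 -0.1631  0.138 ]
rf [0.6233 0.1734 0.122 ]
rn [0.5421 0.1754 0.122 ]
grip [0.5806 0.1314 0.164 ]
gl [0.5816 0.1615 0.164 ]
gr [0.5796 0.1016 0.164 ]
(0.48, 0.33, 0.1) [213.03833304 519.06103152] [ 64.20488183 297.92674459]
(0.48, 0.33, 0.3) [181.28119771 442.17502226] [ -6.89903016 289.97567153]
(0.48, 0.33, 0.4) [157.23065711 384.04331152] [-57.89084732 283.97012439]
(0.48, 0.33, 0.5) [123.19580159 301.92037746] [-124.82278693  275.59115179]
(0.48, 0.33, 0.6) [ 71.26557008 176.93549484] [-212.38350466  263.34006898]
0.0187
```

```bash
python3 -m pendant '[[[20,-60,0,0,85],[20,-60,5,0,85],[20,-60,5,0,85],[20,-60,5,0,85],[20,-55,5,0,85],[15,-55,0,0,85],[15,-55,0,0,85],[20,-55,0,0,85]]]'
```

```text
time_s: 2.05
eef_pos: [0.2912, 0.099, 0.2515]
eef_rot: [0.001, 0.124, 0.992, 0.0]
wrist_force: [0.9, 0.8, -0.4]
opening: 0.99
```

```bash
python3 -m pendant '[[[30,-42,0,2,85],[30,-42,-15,2,85],[30,-42,-15,2,85],[31,-42,-20,2,85],[30,-41,-20,2,85],[0,0,-20,0,85],[0,0,0,0,85]]]'; python3 - <<'E'
from h import *
c=snap('top');snap('scene','s2.png')
print(np.round(monitor.get_obs()['eef_pos'],4))
for r in spotter.tip_of('top','cup_center')[:2]: print(w(c,r['at']),r['confidence'])
E
```

```text
time_s: 2.92
eef_pos: [0.4408, -0.1082, 0.1594]
eef_rot: [-0.002, 0.038, 0.999, 0.001]
wrist_force: [-0.6, 0.3, 0.0]
opening: 0.997
[ 0.4419 -0.1082  0.1615]
```

View pics/s2.png

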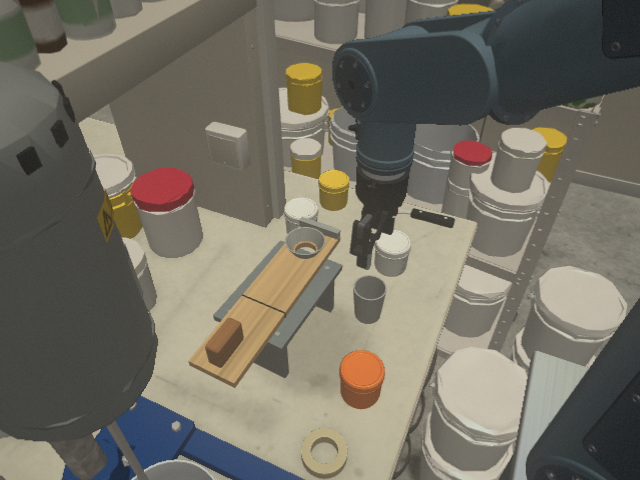

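The open gripper (365,245) hangs right above the cup (369,300), with the riser clear beside it. Next I descend, close and lift a little.

```bash
python3 -m pendant '[[[0,-1,-40,0,85],[0,0,-40,0,85],[0,0,-28,0,85],[0,0,-16,0,85],[0,0,0,0,85],[0,0,0,0,40],[0,0,0,0,40],[0,0,0,0,40]]]'; python3 -m pendant '[[[0,0,0,0,40],[0,0,0,0,40]]]'
```

```text
time_s: 4.08
eef_pos: [0.4434, -0.1101, 0.0389]
eef_rot: [0.001, 0.038, 0.999, -0.001]
wrist_force: [-1.4, 0.5, 6.7]
opening: 0.667
time_s: 4.32
eef_pos: [0.4434, -0.1101, 0.0389]
eef_rot: [0.001, 0.038, 0.999, -0.001]
wrist_force: [-1.9, 0.3, 6.0]
opening: 0.663
```

```bash
python3 -m pendant '[[[0,0,40,0,40],[0,0,60,0,40],[0,0,60,0,40],[26,-36,0,0,40],[26,-36,0,0,40],[26,-36,0,0,40],[27,-35,0,0,40],[0,0,0,0,40]]]'; python3 - <<'E'
from h import *
c=snap('top','t3.png');s=snap('scene','s3.png')
for n,k in (('top',c),('scene',s)):
  for t in ('cup_center','near_jar','far_jar'):
    for r in spotter.tip_of(n,t)[:3]: print(n,t,np.round(w(k,r['at']),4),r['confidence'])
cv2.imwrite('pics/b3.png',np.hstack([s['img'][150:450,230:500],c['img'][150:450,200:500]])[:,:,::-1])
E
```

```text
time_s: 5.32
eef_pos: [0.548, -0.2549, 0.1973]
eef_rot: [0.001, 0.039, 0.999, -0.001]
wrist_force: [-1.7, 0.6, -1.1]
opening: 0.663
top cup_center [ 0.5519 -0.2551  0.1921] 0.51
top near_jar [ 0.451  -0.2454 -0.0031] 0.73
top near_jar [ 0.4002  0.0474 -0.0017] 0.64
top far_jar [ 0.6556 -0.2635 -0.0026] 0.41
scene cup_center [ 0.5467 -0.25    0.1973] 0.65
scene cup_center [ 0.6577 -0.2595 -0.0031] 0.52
scene far_jar [ 6.541e-01 -2.593e-01 -6.000e-04] 0.72
```

View pics/b3.png

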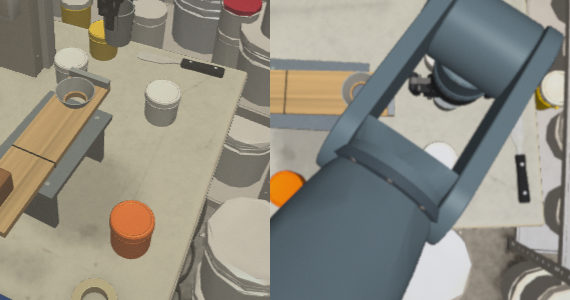

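The cup (scene crop (118,20)) is held over the gap between the jars at (72,65) and (162,100). Next I lower it, release and rise.

```bash
python3 -m pendant '[[[1,2,-50,0,40],[0,0,-50,0,40],[0,0,-40,0,40],[0,0,-14,0,40],[0,0,-4,0,40],[0,0,0,0,40]]]'
```

```text
time_s: 6.48
eef_pos: [0.5491, -0.2511, 0.0407]
eef_rot: [0.001, 0.038, 0.999, -0.001]
wrist_force: [0.3, 0.1, -1.2]
opening: 0.667
```

```bash
python3 -m pendant '[[[0,-1,-2,0,40],[0,0,0,0,40],[0,0,0,0,70],[0,0,0,0,85],[0,0,0,0,85],[0,0,0,0,85],[0,0,0,0,85]]]'; python3 -m pendant '[[[0,0,20,0,85],[0,0,40,0,85],[0,0,60,0,85],[0,0,60,0,85],[-60,0,0,0,85],[-60,0,0,0,85],[-60,20,0,10,85],[-30,50,0,10,85]]]'; python3 - <<'E'
from h import *
c=snap('top','t4.png');s=snap('scene','s4.png')
for n,k in (('top',c),('scene',s)):
  for t in ('cup_center','near_jar','far_jar','board_mark','board_grip','riser_edge'):
    for r in spotter.tip_of(n,t)[:3]: print(n,t,np.round(w(k,r['at']),4),round(r['confidence'],2))
cv2.imwrite('pics/b4.png',np.hstack([s['img'][150:450,180:450],c['img'][150:450,130:500]])[:,:,::-1])
E
```

```text
time_s: 7.35
eef_pos: [0.5479, -0.2514, 0.0369]
eef_rot: [-0.0, 0.038, 0.999, 0.0]
wrist_force: [0.8, -0.1, 0.8]
opening: 0.995
time_s: 8.35
eef_pos: [0.3368, -0.1821, 0.2182]
eef_rot: [0.0, -0.137, 0.991, -0.001]
wrist_force: [0.2, 1.0, 1.0]
opening: 0.997
top cup_center [ 0.5527 -0.2534  0.0354] 0.62
top cup_center [ 0.5636 -0.1136  0.1108] 0.35
top near_jar [ 0.4469 -0.2418 -0.0025] 0.95
top near_jar [ 0.63   -0.3834 -0.0011] 0.83
top near_jar [3.985e-01 4.580e-02 3.000e-04] 0.81
top far_jar [ 0.6552 -0.2618 -0.0033] 0.57
top board_grip [0.5789 0.1307 0.1444] 0.93
top riser_edge [ 0.5595 -0.1168  0.1124] 0.91
scene cup_center [ 0.5478 -0.2527  0.0353] 0.75
scene near_jar [ 0.4488 -0.2444  0.0019] 0.83
scene near_jar [ 0.6318 -0.3862 -0.0018] 0.68
scene near_jar [ 0.3956  0.047  -0.0029] 0.66
scene far_jar [ 0.4574 -0.4169  0.0014] 0.74
scene far_jar [ 6.573e-01 -2.636e-01  2.000e-04] 0.64
scene board_mark [0.572  0.0326 0.1075] 0.95
scene board_grip [0.5804 0.1329 0.1469] 0.82
scene riser_edge [ 0.5618 -0.1122  0.1118] 0.9
```

View pics/b4.png

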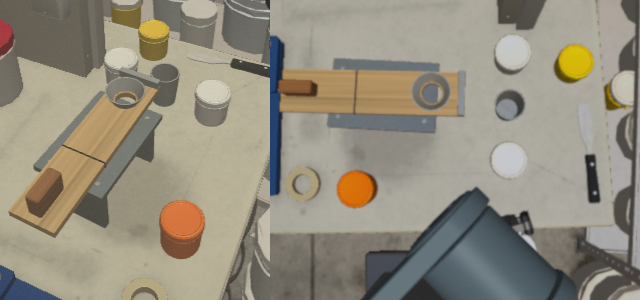

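The cup stands between the jars at crop (509,105), with the lids at (513,52) and (508,160). Detections put it within about 2 mm of the midpoint. Now to the grip block, with the jaws turned across it.

```bash
python3 -m pendant '[[[10,44,0,10.2,85],[30,44,0,10.2,85],[40,45,0,10.2,85],[40,45,0,10.2,85],[40,45,0,10.2,85],[41,45,0,10.2,85],[42,46,0,10,85],[0,0,0,0,85]]]'; python3 - <<'E'
from h import *
o=monitor.get_obs();y=rot(o['eef_rot'])[:,1];print(o['eef_pos'],np.degrees(np.arctan2(y[1],y[0])),o['q'])
s=snap('scene');snap('top')
for r in spotter.tip_of('scene','board_grip')[:2]: print(np.round(w(s,r['at']),4),r['confidence'])
cv2.imwrite('pics/s5.png',s['img'][130:430,100:500,::-1])
E
```

```text
time_s: 10.05
eef_pos: [0.583, 0.1354, 0.2152]
eef_rot: [-0.001, -0.69, 0.724, 0.001]
wrist_force: [0.0, 0.8, 0.0]
opening: 0.994
[0.58304751 0.13535957 0.21515693] 177.1891693070236 [ 2.96492004e-02  2.47852331e-01  1.56045414e+00  6.95644043e-04
  1.33528046e+00 -3.06304767e+00]
[0.578  0.1324 0.1429] 0.76
```

View pics/s5.png

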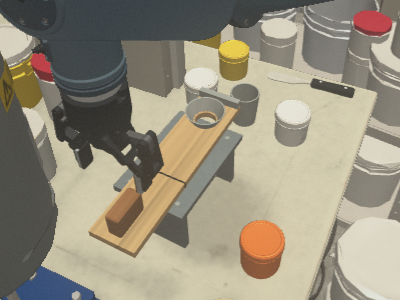

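The gripper is above the block (120,215 in the crop), but joint 6 is almost at its limit. I turn the jaws half a turn back to get the same grasp with room to slide.

```bash
python3 -m pendant '[[[0,0,0,-10.6,85],[0,0,0,-10.6,85],[0,0,0,-10.6,85],[0,0,0,-10.6,85],[0,0,0,-10.6,85],[0,0,0,-10.6,85],[0,0,0,-10.6,85],[0,0,0,-10.6,85]]]';python3 -m pendant '[[[0,0,0,-10.6,85],[0,0,0,-10.6,85],[0,0,0,-10.6,85],[0,0,0,-10.6,85],[0,0,0,-10.6,85],[0,0,0,-10.6,85],[0,0,0,-10.6,85],[0,0,0,-10.6,85]]]';python3 -m pendant '[[[-1,-2,0,-10.4,85],[-1,-2,0,0,85],[0,0,0,0,85]]]'; python3 - <<'E'
from h import *
o=monitor.get_obs();y=rot(o['eef_rot'])[:,1];print(o['eef_pos'],np.degrees(np.arctan2(y[1],y[0])),o['q'])
E
```

```text
time_s: 11.2
eef_pos: [0.5811, 0.1308, 0.2178]
eef_rot: [0.0, -0.014, 1.0, -0.0]
wrist_force: [0.9, 0.1, 0.0]
opening: 0.998
time_s: 12.2
eef_pos: [0.5811, 0.1307, 0.2178]
eef_rot: [0.0, 0.664, 0.748, 0.0]
wrist_force: [0.8, -0.4, 0.6]
opening: 0.996
time_s: 12.58
eef_pos: [0.5795, 0.1274, 0.2175]
eef_rot: [0.0, 0.725, 0.688, 0.0]
wrist_force: [0.1, 0.0, -0.1]
opening: 0.995
[0.57945044 0.12739054 0.21750292] -3.0059102696738376 [ 1.65655456e-02  2.32715432e-01  1.57399105e+00 -8.19705162e-05
  1.33439215e+00  6.90477667e-02]
```

```bash
python3 -m pendant '[[[0,4,-40,0,85],[0,0,-30,0,85],[0,0,-14,0,85],[0,0,-4,0,85],[0,0,0,0,85]]]';python3 -m pendant '[[[0,0,0,0,60],[0,0,0,0,45],[0,0,0,0,35],[0,0,0,0,28],[0,0,0,0,15],[0,0,0,0,10],[0,0,0,0,10],[0,0,0,0,10]]]'
```

```text
time_s: 13.2
eef_pos: [0.5804, 0.1323, 0.13]
eef_rot: [0.0, 0.726, 0.688, 0.001]
wrist_force: [0.1, -0.1, 0.3]
opening: 0.991
time_s: 14.2
eef_pos: [0.5802, 0.1324, 0.1295]
eef_rot: [0.0, 0.726, 0.688, 0.0]
wrist_force: [2.8, 0.4, 4.3]
opening: 0.271
```

```bash
python3 -m pendant '[[[0,0,-1,0,10],[0,-4,0,0,10],[-1,-12,0,-0.3,10],[-1,-14,0,-0.2,10],[-1,-14,0,-0.2,10],[-1,-14,0,-0.2,10],[-1,-12,0,-0.1,10],[0,0,0,0,10]]]'; python3 - <<'E'
from h import *
c=snap('top');s=snap('scene')
for n,k in (('top',c),('scene',s)):
  for t in ('board_mark','board_grip','board_hole','riser_edge'):
    for r in spotter.tip_of(n,t)[:1]: print(n,t,np.round(w(k,r['at']),4),round(r['confidence'],2))
E
```

```text
time_s: 15.2
eef_pos: [0.5754, 0.0626, 0.1295]
eef_rot: [0.0, 0.732, 0.681, 0.001]
wrist_force: [0.6, 2.7, 10.6]
opening: 0.273
top board_mark [ 0.5686 -0.0344  0.1142] 0.78
top board_grip [0.5759 0.0618 0.1457] 0.55
top board_hole [ 0.5609 -0.1732  0.1093] 0.68
scene board_mark [ 0.5692 -0.0405  0.106 ] 0.75
scene board_grip [0.5697 0.0614 0.1431] 0.84
scene board_hole [ 0.5556 -0.1737  0.1107] 0.71
```

```bash
python3 -m pendant '[[[0,-6,0,0,10],[-1,-14,0,-0.1,10],[-1,-14,0,-0.1,10],[-1,-14,0,-0.1,10],[-1,-14,0,0,10],[-1,-8,0,0,10],[0,-4,0,0,10],[0,0,0,0,10]]]'; python3 - <<'E'
from h import *
c=snap('top','t6.png');s=snap('scene','s6.png')
for n,k in (('top',c),('scene',s)):
  for t in ('board_mark','board_grip','board_hole','riser_edge','cup_center'):
    for r in spotter.tip_of(n,t)[:1]: print(n,t,np.round(w(k,r['at']),4),round(r['confidence'],2))
a=cv2.resize(s['img'][180:370,230:430],None,fx=2,fy=2,interpolation=cv2.INTER_CUBIC);b=cv2.resize(c['img'][180:370,200:400],None,fx=2,fy=2,interpolation=cv2.INTER_CUBIC)
cv2.imwrite('pics/b6.png',np.hstack([a,b])[:,:,::-1])
E
```

```text
time_s: 16.7
eef_pos: [0.5705, -0.0102, 0.1295]
eef_rot: [-0.0, 0.734, 0.679, 0.001]
wrist_force: [-0.2, 7.9, 11.1]
opening: 0.273
top board_mark [ 0.5596 -0.1091  0.113 ] 0.94
top board_grip [ 0.5729 -0.0109  0.1412] 0.81
top board_hole [ 0.5569 -0.2454  0.113 ] 0.93
top cup_center [ 0.555  -0.2525  0.033 ] 0.54
scene board_mark [ 0.5597 -0.1121  0.1053] 0.71
scene board_grip [ 0.567  -0.0084  0.1416] 0.87
scene board_hole [ 0.5553 -0.2469  0.1064] 0.67
scene cup_center [ 0.5474 -0.2526  0.0352] 0.8
```

View pics/b6.png

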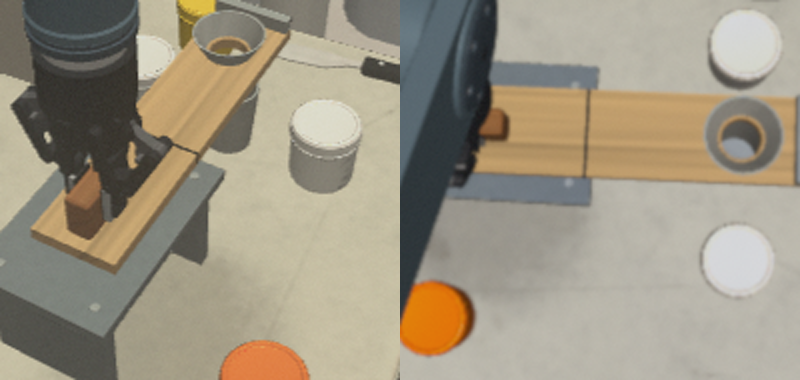

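The line, crop (588,89)–(585,178), is a few mm short of the riser edge, (598,67)–(590,205). The cup is seen through the hole at (741,140). Next I compute the remainder.

```bash
python3 - <<'E'
from h import *
c=snap('top')
Q=lambda u,v,z: onz(c,(200+(u-400)/2-.25,180+v/2-.25),z)
a,b=Q(588,89,.122),Q(585,178,.122); e,f=Q(598,67,.11),Q(590,205,.11); d=(e-f)[:2]/np.linalg.norm((e-f)[:2]); yy=np.array([-d[1],d[0]])
bd=(a-b)[:2]
print(np.round([a,b,e,f],4),'along y',((a+b)/2-(e+f)/2)[:2]@yy,'x',((a+b)/2-(e+f)/2)[:2]@d, np.degrees([np.arctan2(d[1],d[0]),np.arctan2(bd[1],bd[0])]))
# board edge direction
g=[Q(588,89,.122),Q(796,98,.122),Q(585,178,.122),Q(796,185,.122)]
for i in(0,2): v=g[i]-g[i+1]; print(np.degrees(np.arctan2(v[1],v[0]))-90)
h=Q(741,139,.122);print('hole',h)
E
```

```text
[[ 0.6029 -0.1106  0.122 ]
 [ 0.5213 -0.1063  0.122 ]
 [ 0.6261 -0.1196  0.11  ]
 [ 0.498  -0.1095  0.11  ]] along y 0.0060911086374485284 x -0.00042155626251737997 [-4.48365351 -3.02949826]
-4.388402318196583
-3.6642072310761904
hole [ 0.55236352 -0.24770294  0.122     ]
```

```bash
python3 -m pendant '[[[0,-3,0,0,10],[0,-3,0,0,10],[0,0,0,0,10],[0,0,0,0,10]]]'; python3 - <<'E'
from h import *
c=snap('top');s=snap('scene')
for n,k in (('top',c),('scene',s)):
  for t in ('board_mark','board_hole','riser_edge','cup_center','near_jar','far_jar'):
    for r in spotter.tip_of(n,t)[:1]: print(n,t,np.round(w(k,r['at']),4),round(r['confidence'],2))
cv2.imwrite('pics/b7.png',cv2.resize(c['img'][200:300,260:410],None,fx=5,fy=5,interpolation=cv2.INTER_CUBIC)[:,:,::-1])
E
```

```text
time_s: 17.85
eef_pos: [0.5704, -0.0157, 0.1295]
eef_rot: [-0.0, 0.734, 0.679, 0.002]
wrist_force: [0.6, 8.9, 11.6]
opening: 0.274
top board_mark [ 0.5638 -0.113   0.1113] 0.59
top board_hole [ 0.5565 -0.2515  0.1085] 0.86
top cup_center [ 0.5496 -0.2491  0.0323] 0.53
top near_jar [ 0.4509 -0.2443 -0.003 ] 0.72
top far_jar [ 0.6567 -0.2638 -0.0032] 0.73
scene board_mark [ 0.5627 -0.1164  0.1052] 0.85
scene board_hole [ 0.5524 -0.2487  0.1093] 0.58
scene cup_center [ 0.5492 -0.2527  0.0345] 0.87
scene near_jar [ 0.6339 -0.3892  0.0013] 0.7
scene far_jar [ 0.6595 -0.2601  0.0019] 0.64
```

View pics/b7.png

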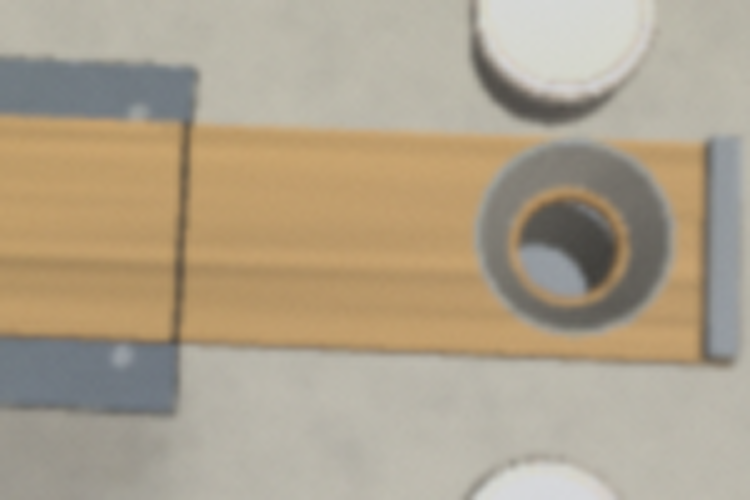

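The line, (187,124)–(177,341), now lies on the riser edge, (196,68)–(176,412), within a mm or so once parallax is allowed for. The cup shows through the hole at (568,245). Handing in.

```bash
python3 -c "
from bench import order,monitor
o=monitor.get_obs();print(o['wrist_force'],o['time_s']);print(order.hand_in())"
```

```text
[-0.63921665  8.78156734 11.78397171] 18.55
the job is handed in; nothing more can be done
None
```

I placed the cup midway between the two white jars and let go of it. I then slid the board out until its dark line was over the riser's edge, and handed in at 18.55 s while still holding the board down by its grip block. The hand-in gives no verdict.

**Last checks:**
- **Line:** the picture puts it within about 1–2 mm of the riser's edge. Board and riser directions differ by 1–1.5° at most.
- **Hole and cup:** the hole detections lie 4–7 mm from the cup's axis, and the cup shows through the hole.
- **Cup:** detections put it about 2–5 mm from the midpoint. That spread is the detectors' own error.
- **Jars:** on the top camera both were within detector error (about 5 mm) of their first positions.
- **Hold:** the arm presses down with about 12 N, with the opening steady at about 23 mm on the block.

**Disagreements:**
- In the last check the scene camera gave the yellow look-alike as "near_jar". I ignored it.
- The two cameras' heights for the board line differed by 6 mm. I judged it level from the steady tool pose and the pictures.
- I did not measure the scraper again; the arm was never near it.

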